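# Unlock the medicine box with the key rod, by feel

### The job

Unlock the medicine box: pick up the red-handled key rod from the sill, put its nose level into the hooded mouth at the front of the box and, pressing only lightly, feel along the hidden plate for the keyhole. Push the rod gently all the way home so that the green tab on the box's top goes to the far end of its window, then let go and leave the key in the box. Do not lean hard on the lock with the rod, and leave the other things on the sill where they are.

Things in the scene. Friction and masses are not known exactly. Their poses are not given: they have to be found in the camera images.
- key_grip (a point): centre of the key's handle, a red upright paddle 30 mm long (x) by 18 mm thick (y) by 44 mm tall (z) that stands on the granite at the start, this point 22 mm above the sill. Key axes: x along the rod towards its nose, z up. The key weighs about 0.1 kg; take it from above by its two broad faces, 18 mm apart
- key_tip (a point): foremost point of the key's steel rod, 125 mm ahead (+x) of the handle centre and 17 mm below it. The rod runs straight along x from the handle's foot, its underside level with that foot, 10 mm high and 8 mm wide; the last 27 mm is round, 10 mm in diameter, with a hemispherical nose
- medbox: white medicine box with a blue top, fixed to the sill, 160 mm (x) by 180 mm (y) by 90 mm high; origin on the sill under its middle, z up; its front, with the hooded key mouth, faces -x (towards the robot)
- mouth (a point): middle of the key mouth's front edge, 80 mm in front (-x) of the box's middle, at ledge height (50 mm above the sill); axes as the box. The mouth is open to -x: 68 mm wide, 24 mm high, from the flat ledge (its floor) to the underside of the blue hood. The ledge sticks out 20 mm in front of this point. A key let go while lying on the ledge, rod in the hole, stays there
- plate (a point): middle of the hidden flat steel lock plate at the back of the mouth, 40 mm behind the hood's edge, at ledge height; axes as the box. One keyhole, 13 mm wide, 15 mm high, lower edge level with the ledge, goes square through it (12 mm). Its centre is 9 to 25 mm to the left or right (y) of this point, different each time and not measured: feel for it. Elsewhere the plate is solid
- bolt (a joint): the bolt bar, 16 mm behind the lock plate's front and as wide as the mouth; it carries the green tab on the box's top. 0 = locked, 0.016 m = pushed back along the box's +x to its stop (unlocked). Drag about 2 N, no spring: it stays where it is left. Reached only through the keyhole; fully home the rod's tip is 32 mm past the plate's front
- keyrod: the steel rod of the key, as a part (same origin as the key: under the middle of the handle, at its foot; x towards the nose). Its contact force with the lock is judged: keep it below 30 N at all times
- pillcase: foldable blue plastic pill case with a white clasp, 75 x 110 x 23 mm, origin at the centre of its underside; bystander
- stopper: glass carafe stopper standing on its narrow end, 52 mm wide, 80 mm tall, origin at its underside; bystander
- bowl: green melamine bowl, 120 mm wide, 55 mm tall, origin at its underside; bystander
- timer: chrome bell timer with a black dial, 72 mm wide, 66 mm tall, origin at its underside; bystander
- vial: tall frosted vial with white cap, 38 mm wide, 150 mm tall, origin at its underside; bystander
Mind the look-alikes: they are no part of the job. What is meant by the part that bears key_grip is not blue, and is the larger of those in its own colour.

How it is judged:
By the outcome, as a careful person would: the job done as asked, in the order asked, and still so for the second after the job is handed in, with the robot touching nothing.
It also fails if it takes over 72 s, if anything falls off the work surface, if the arm or the gripper's body presses on something with over 40 N, if the wrist force passes 120 N, or if a joint passes its speed limit or range.

### The arm

A 6-joint arm with a two-finger parallel gripper is mounted at the origin on the work surface. World frame = base frame: x ahead of the robot, y to its left, z up, the work surface at z = 0. Lengths are in mm, angles in rad, forces in N, time in s.
With the tool pointing down it reaches from about 350 to 775 mm from the base axis. Payload 7.3 kg.
Tool frame: the origin (TCP) lies between the finger pads; the fingertips stand 14 mm ahead of it and the grasp point (between the pads) lies 5 mm behind it; z points along the fingers, y is the line along which they close (so a half turn about z gives the same grasp; the last joint's range is limited). The gripper opens to 92 mm and grips with 3 to 60 N. Pads are 19 mm wide; open, the fingers measure 130 mm over their backs; the gripper's body (75 mm by 190 mm) begins 47 mm behind the grasp point.
Start: joints at [-1.423, 0.342, 1.524, -0, 1.275, -0.146], TCP at [152.058, -502.516, 240.741] pointing down, gripper open.
Joint ranges: [-2.53, 2.53], [-0.77, 2.02], [0.04, 2.7], [-1, 4.14], [0.28, 2.66], [-3.11, 3.11]. Speed limits (rad/s): [2.57, 2.57, 3.14, 3.14, 3.14, 3.14].

### API

Orientations are given as [roll, pitch, yaw] about the fixed x, y, z axes, in that order (R = Rz(yaw) Ry(pitch) Rx(roll)).
In Python, from plant import get_obs, cams, close_job gives the robot as it stands. The module is installed in compiled form; this text tells all that it offers.
- The arm moves only by the shell command python3 -m creep 'ROWS'. ROWS is JSON, a list of rows, each an object of numbers: "hand": the opening, from 0 (shut) to 1 (fully open); "tx", "ty", "tz": the shift along the tool's x, y, z in m; "spin": the turn about the tool's z in degrees. In form: [{"hand": .., "tx": .., "ty": .., "tz": .., "spin": ..}, ...]. A call has 1 to 5 rows; each row shifts and turns the commanded pose from where the row before left it, along the tool's axes as they then stand; what a row does not reach is not made up. A row lasts 1/8 s, in which the tool goes at most 62.5 mm and 10.7 degrees, less where a joint would pass 70% of its speed; a pose out of reach is approached as far as the arm can. A call is refused whole if a number of a shift passes 0.0625 or a number of a turn 10.7, either way. A call with a gripper value outside its range is refused whole. The fingers move at their own pace and stop on an object; the grip force is fixed at half the most. Time passes only in rows, so rows that do not move let the fingers close. It gives the time, the measured TCP pose, the force, the opening and the grip force at its end, in the units of the state.
- get_obs(): the state, without advancing time (a new reading comes with each control period).
- cams.capture(name): name is "scene" or "top" or "wrist"; returns a dict with "color" (420x560x3 uint8, red, green, blue), "K" (3x3 intrinsics, pixels), "R" (3x3) and "t" (3): a world point X has camera coordinates R X + t. Camera axes: x right, y down, z forward; pixel columns grow to the right and rows downward; lengths in mm; the calibration is good to about 2 mm. A picture is of the moment at which its call begins. There is no depth.
- close_job(): hands the job in; it is judged then, once.
The state is a dict: "time": time; "joint_positions": joint angles; "dq": joint speeds; "tau": joint torques, N m; "tool_pos": TCP position; "tcp_rot": TCP orientation; "contact_force": force on the tool from outside, world axes, zero at the start; "moment": the same for the moment, N m; "grip_width": finger opening in mm; "finger_force": force on a finger pad.
Only numpy, scipy, OpenCV 4.12 (cv2) and the standard library are available. Lean on these libraries where they do the work, as an engineer would, in place of code of your own. Each camera call takes 0.05 s, during which the arm holds its last target. There are 200 camera calls.

## Working session

There is one attempt and no reset: what is moved stays moved. The work goes in short steps, Python scripts to look and compute and a shell command to move; the robot and the scene stay as the last step left them, time stands still between calls to the robot, and variables do not carry over. Pictures are saved under pics/ and viewed, at most 10 in all, crops included, and the job is handed in when it is done.

```bash
mkdir -p pics; cat > h.py <<'E'
import numpy as np, cv2
from plant import get_obs, cams, close_job
def cap(n,f=None):
    c=cams.capture(n)
    if f: cv2.imwrite('pics/'+f,c['color'][:,:,::-1])
    return c
def ray(c,uv,z):
    K,R,t=map(np.array,(c['K'],c['R'],c['t']))
    o=-R.T@t; d=R.T@np.linalg.inv(K)@np.array([uv[0],uv[1],1.])
    return o+d*(z-o[2])/d[2]
E
python3 - <<'E'
from h import *
a=cap('top','top.png');b=cap('scene','scene.png')
o=get_obs();print(o)
for c in (a,b):print(-np.array(c['R']).T@np.array(c['t']))
E
```

```text
{'time': 0.1, 'joint_positions': array([-1.42296200e+00,  3.42646023e-01,  1.52486963e+00,  1.75489364e-05,
        1.27539545e+00, -1.46035330e-01]), 'dq': array([-0.00170098, -0.0011042 , -0.0031543 ,  0.00073742,  0.00021451,
       -0.00023209]), 'tau': array([ 1.91415580e-03, -4.32004309e+01, -2.44694370e+01,  7.19506200e-02,
        5.25958103e-02, -4.42281407e-05]), 'tool_pos': array([ 152.03156259, -502.172115  ,  240.13619216]), 'tcp_rot': array([-3.14029068e+00, -2.08460114e-04,  2.93864397e-01]), 'contact_force': array([-0.78001625, -0.278081  , -0.26079812]), 'moment': array([ 0.02123041, -0.01211596, -0.01808736]), 'finger_force': 0.0, 'grip_width': 92.04888340347057}
[ 389.96769125    3.52448473 1019.66758725]
[1288.62760213 -834.75683769  939.55194203]
```

View pics/top.png

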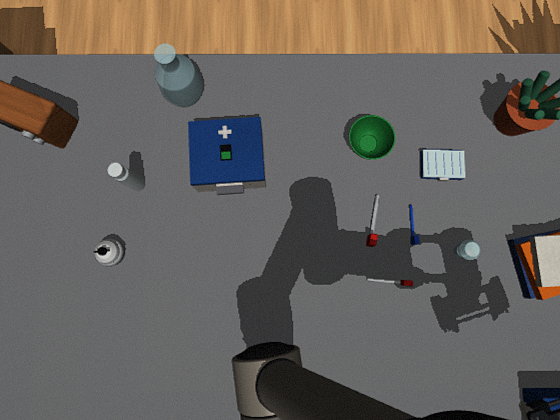

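View pics/scene.png

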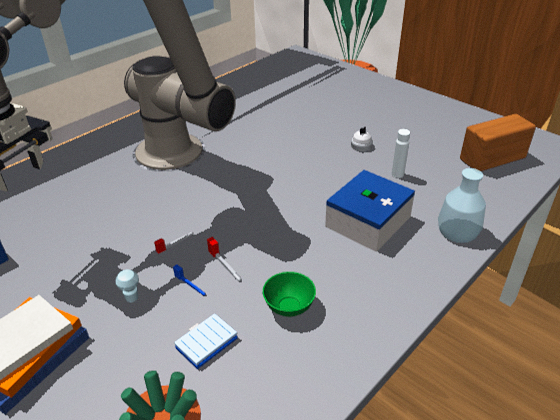

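Top view: candidates are red A at (372,240) with its rod up to (376,195), red B at (406,282) with its rod left to (368,280), and blue at (416,240), which is excluded by colour. I'll measure the two red ones and enlarge them.

```bash
python3 - <<'E'
from h import *
a=cap('top');b=cap('scene')
def red(c):
    h=cv2.cvtColor(c['color'],cv2.COLOR_RGB2HSV)
    m=((h[...,0]<6)|(h[...,0]>174))&(h[...,1]>180)&(h[...,2]>50)
    n,l,s,ce=cv2.connectedComponentsWithStats(m.astype(np.uint8))
    return [(s[i],ce[i]) for i in range(1,n) if s[i][4]>15]
for nm,c in(('top',a),('scene',b)):
    for s,ce in red(c):print(nm,s,ce.round(1),ray(c,ce,30).round(0))
for p in [(376.5,195),(368,280)]:print('tip',ray(a,p,5).round(0))
# box
for p in [(189,121),(262,115),(265,181),(190,186)]:print('boxtop',ray(a,p,90).round(0))
for p in [(216,192),(243,191),(217,185),(243,183)]:print('hood',ray(a,p,75).round(0),ray(a,p,50).round(0))
h=cv2.cvtColor(a['color'],cv2.COLOR_RGB2HSV)
m=((abs(h[...,0].astype(int)-110)<12)&(h[...,1]>150)).astype(np.uint8);m[:,:180]=0;m[:,275:]=0
ys,xs=np.nonzero(m);r=cv2.minAreaRect(np.c_[xs,ys].astype(np.float32));print(r)
P=np.array([ray(a,p,90)[:2] for p in cv2.boxPoints(r)]);print(P.round(1),P.mean(0))
A=cv2.resize(a['color'][185:300,350:430],None,fx=5,fy=5,interpolation=2)
B=cv2.resize(b['color'][225:300,150:245],None,fx=4,fy=4,interpolation=2)
C=np.zeros((580,790,3),np.uint8);C[:575,:400]=A;C[:300,405:785]=B
C[310:570,405:785]=cv2.resize(a['color'][110:200,182:274],(380,260),interpolation=2)
cv2.imwrite('pics/c.png',C[:,:,::-1])
E
```

```text
top [369 234   9  12  77] [372.9 239.2] [ 474. -227.   30.]
top [404 280   9   6  46] [408.  282.7] [ 365. -310.   30.]
scene [207 237  12  20 156] [212.6 246. ] [ 476. -226.   30.]
scene [155 239  11  14 110] [159.8 245.5] [ 376. -314.   30.]
tip [ 592. -247.    5.]
tip [ 372. -216.    5.]
boxtop [763. 232.  90.]
boxtop [778.  51.  90.]
boxtop [610.  43.  90.]
boxtop [599. 224.  90.]
hood [587. 163.  75.] [592. 168.  50.]
hood [589.  97.  75.] [594. 100.  50.]
hood [604. 161.  75.] [610. 165.  50.]
hood [609.  98.  75.] [615. 100.  50.]
((232.74819946289062, 268.5968933105469), (300.2145690917969, 73.91085815429688), 86.3086166381836)
[[762.7 238.5]
 [774.7  55.9]
 [ 77.4   9.5]
 [ 68.4 172.4]] [420.8033551  119.07260119]
```

View pics/c.png

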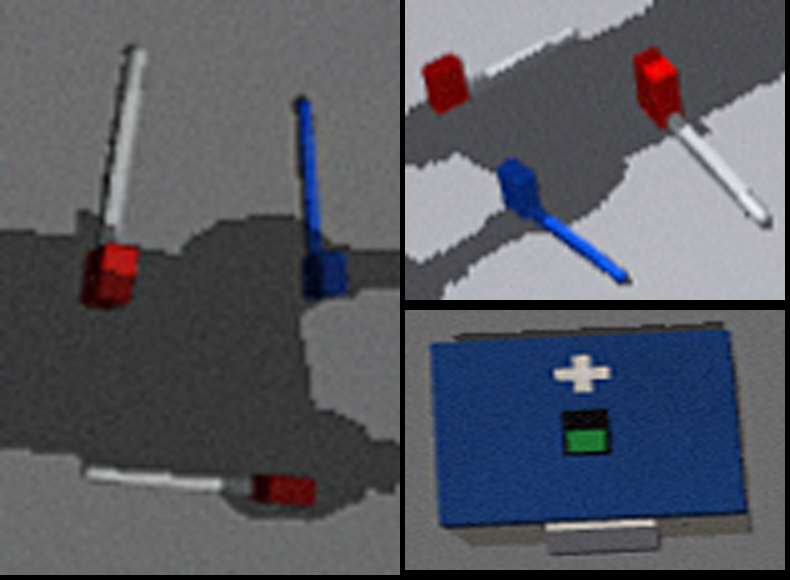

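Red A (72,275 in the crop; top view 372,240) is clearly the larger of the two red handles: its mask is 77 px against 46 px, and it is also larger in the scene view. So A is the key, B is the look-alike, and blue is excluded. Next I fit the box pose and compute the approach.

```bash
cat >> h.py <<'E'
def goto(x,y,z,yaw):
    o=get_obs();p=o['tool_pos'];w=o['tcp_rot'][2]
    c,s=np.cos(yaw),np.sin(yaw);d=np.array([x,y])-p[:2]
    print('pose',p.round(1),np.degrees(o['tcp_rot']).round(2),'F',o['contact_force'].round(1),'spin first %.2f deg'%-np.degrees(yaw-w),'then tx %.1f ty %.1f tz %.1f'%(c*d[0]+s*d[1],s*d[0]-c*d[1],p[2]-z))
E
python3 - <<'E'
from h import *
a=cap('top')
h=cv2.cvtColor(a['color'],cv2.COLOR_RGB2HSV)
m=((abs(h[...,0].astype(int)-110)<12)&(h[...,1]>150)).astype(np.uint8);m[:,:180]=0;m[:,275:]=0;m[200:]=0
cn=max(cv2.findContours(m,0,2)[0],key=cv2.contourArea)
P=np.array([ray(a,p,90)[:2] for p in cn[:,0]]).astype(np.float32)
r=cv2.minAreaRect(P);print(r);print(cv2.boxPoints(r).round(1))
goto(470,-227,200,-.165)
E
```

```text
((688.2515258789062, 139.46115112304688), (161.8533172607422, 179.1416015625), 3.7758049964904785)
[[601.6 223.5]
 [613.4  44.8]
 [774.9  55.4]
 [763.1 234.2]]
pose [ 152.  -502.3  240.4] [-179.96   -0.     16.83] F [-0.5 -0.5 -1.2] spin first 26.29 deg then tx 268.4 ty -323.8 tz 40.4
```

```bash
python3 -m creep '[{"hand":0.5,"spin":8.8},{"hand":0.5,"spin":8.8},{"hand":0.5,"spin":8.7},{"hand":0.5,"tx":0.027,"ty":-0.032,"tz":0.004},{"hand":0.5,"tx":0.027,"ty":-0.032,"tz":0.004}]'; python3 -m creep '[{"hand":0.5,"tx":0.027,"ty":-0.0325,"tz":0.004},{"hand":0.5,"tx":0.027,"ty":-0.0325,"tz":0.004},{"hand":0.5,"tx":0.027,"ty":-0.0325,"tz":0.004},{"hand":0.5,"tx":0.027,"ty":-0.0325,"tz":0.004},{"hand":0.5,"tx":0.027,"ty":-0.0325,"tz":0.004}]'; python3 -m creep '[{"hand":0.5,"tx":0.027,"ty":-0.0325,"tz":0.004},{"hand":0.5,"tx":0.027,"ty":-0.0325,"tz":0.004},{"hand":0.5,"tx":0.026,"ty":-0.0325,"tz":0.004},{"hand":0.5},{"hand":0.5}]'
python3 - <<'E'
from h import *
c=cap('wrist','w1.png');goto(470,-227,200,-.165)
print(-np.array(c['R']).T@np.array(c['t']))
E
```

```text
pose [ 152.1 -502.4  240.5] [-179.98   -0.     16.83] F [0.1 0.4 0.6] spin first 26.29 deg then tx 268.4 ty -323.9 tz 40.5
[ 228.44460609 -478.85345463  382.37630478]invalid input at $[0]: expected keys hand, tx, ty, tz, spin
invalid input at $[0]: expected keys hand, tx, ty, tz, spin
invalid input at $[0]: expected keys hand, tx, ty, tz, spin
```

View pics/w1.png

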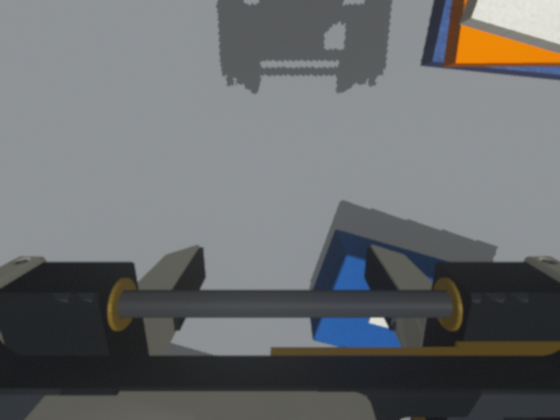

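The move was refused because every row needs all five keys. The picture shows the wrist camera looking ahead of the tool, with the fingers at the bottom (rows 250–400). I'll stop about 50 mm short of the key so that its handle stays in view.

```bash
python3 -m creep '[{"hand":0.5,"tx":0,"ty":0,"tz":0,"spin":8.8},{"hand":0.5,"tx":0,"ty":0,"tz":0,"spin":8.8},{"hand":0.5,"tx":0,"ty":0,"tz":0,"spin":8.7},{"hand":0.5,"tx":0.022,"ty":-0.0325,"tz":0.004,"spin":0},{"hand":0.5,"tx":0.022,"ty":-0.0325,"tz":0.004,"spin":0}]'; python3 -m creep '[{"hand":0.5,"tx":0.022,"ty":-0.0325,"tz":0.004,"spin":0},{"hand":0.5,"tx":0.022,"ty":-0.0325,"tz":0.004,"spin":0},{"hand":0.5,"tx":0.022,"ty":-0.0325,"tz":0.004,"spin":0},{"hand":0.5,"tx":0.022,"ty":-0.0325,"tz":0.004,"spin":0},{"hand":0.5,"tx":0.022,"ty":-0.0325,"tz":0.004,"spin":0}]'; python3 -m creep '[{"hand":0.5,"tx":0.022,"ty":-0.0325,"tz":0.004,"spin":0},{"hand":0.5,"tx":0.022,"ty":-0.0325,"tz":0.004,"spin":0},{"hand":0.5,"tx":0.022,"ty":-0.0325,"tz":0.004,"spin":0},{"hand":0.5,"tx":0,"ty":0,"tz":0,"spin":0},{"hand":0.5,"tx":0,"ty":0,"tz":0,"spin":0}]'
cat >> h.py <<'E'
def key(c):
    h=cv2.cvtColor(c['color'],cv2.COLOR_RGB2HSV)
    m=(((h[...,0]<6)|(h[...,0]>174))&(h[...,1]>150)&(h[...,2]>40)).astype(np.uint8)
    return [(cv2.contourArea(k),cv2.minAreaRect(k)) for k in cv2.findContours(m,0,2)[0] if cv2.contourArea(k)>60]
E
python3 - <<'E'
from h import *
c=cap('wrist','w2.png');goto(470,-227,200,-.165)
for k in key(c):print(k)
E
```

```text
time: 0.92
tool_pos: [206.5, -445.0, 232.4]
tcp_rot: [-3.141, -0.0, -0.166]
contact_force: [0.9, 0.5, -0.5]
grip_width: 48.1
finger_force: 0.0
time: 1.55
tool_pos: [342.1, -302.5, 212.7]
tcp_rot: [3.141, -0.0, -0.165]
contact_force: [0.1, -0.5, -0.4]
grip_width: 46.0
finger_force: 0.0
time: 2.17
tool_pos: [422.3, -218.4, 200.7]
tcp_rot: [3.141, 0.0, -0.165]
contact_force: [-1.2, 0.5, 0.2]
grip_width: 45.6
finger_force: 0.0
pose [ 422.1 -218.7  200.8] [ 1.7998e+02  1.0000e-02 -9.5000e+00] F [ 0.5 -0.6  0.1] spin first -0.04 deg then tx 48.6 ty 0.3 tz 0.8
(200.0, ((375.0, 230.5), (11.0, 20.0), 90.0))
(453.5, ((283.0, 146.0), (30.0, 16.0), 90.0))
```

View pics/w2.png

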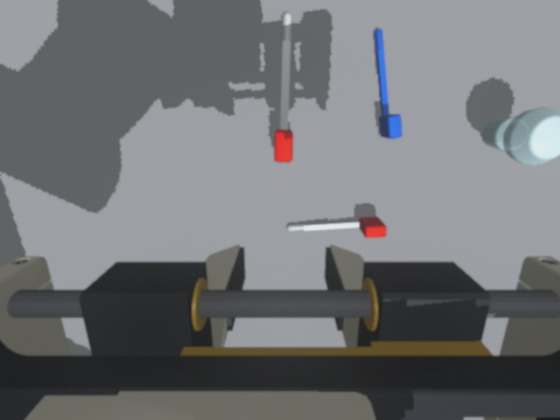

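The picture shows key A's handle at (284,146), its rod tip at (287,18), and the look-alike at (375,228).

```bash
python3 - <<'E'
from h import *
c=cap('wrist')
print(-np.array(c['R']).T@np.array(c['t']))
h=cv2.cvtColor(c['color'],cv2.COLOR_RGB2HSV)
m=(((h[...,0]<6)|(h[...,0]>174))&(h[...,1]>150)&(h[...,2]>40)).astype(np.uint8)
m[200:]=0
print(cv2.boundingRect(m))
for r in range(128,164,4):
    xs=np.nonzero(m[r])[0]; print(r,xs.min() if len(xs) else 0,xs.max() if len(xs) else 0, h[r,284], end=' | ')
g=c['color'].astype(int).sum(2)
for r in (16,20,30,50,80,110):
    print('rod',r,(c['color'][r,278:298].astype(int).sum(1)).tolist())
for p in [(284,131),(284,161),(284,146)]:print(p,ray(c,p,44).round(1),ray(c,p,0).round(1))
print(ray(c,(287.3,12),5).round(1),ray(c,(287.3,18),5).round(1))
E
```

```text
[ 500.84623424 -231.63109552  342.72228602]
(275, 131, 17, 30)
128 0 0 [165   8 126] | 132 276 289 [  0 166 138] | 136 275 290 [  0 176 159] | 140 275 291 [  1 198 227] | 144 275 291 [  1 196 229] | 148 275 290 [  1 196 230] | 152 275 290 [  1 195 230] | 156 275 290 [  1 193 230] | 160 276 289 [  0 188 220] | rod 16 [475, 466, 420, 366, 387, 460, 524, 582, 631, 646, 634, 600, 549, 496, 476, 477, 479, 478, 478, 479]
rod 20 [408, 447, 433, 381, 404, 476, 536, 592, 639, 653, 639, 609, 559, 509, 484, 479, 479, 478, 479, 477]
rod 30 [298, 296, 290, 292, 306, 328, 356, 381, 412, 415, 396, 372, 344, 313, 302, 299, 303, 299, 302, 301]
rod 50 [300, 301, 311, 350, 405, 427, 430, 430, 433, 433, 428, 403, 343, 306, 303, 308, 354, 420, 463, 470]
rod 80 [301, 303, 332, 379, 408, 418, 420, 421, 420, 416, 390, 339, 307, 299, 301, 299, 300, 303, 301, 306]
rod 110 [305, 322, 358, 390, 403, 407, 408, 405, 403, 389, 381, 410, 442, 466, 475, 476, 478, 476, 475, 480]
(284, 131) [ 486.1 -228.8   44. ] [ 483.9 -228.4    0. ]
(284, 161) [ 458.1 -224.2   44. ] [ 451.8 -223.1    0. ]
(284, 146) [ 472.3 -226.5   44. ] [ 468.1 -225.8    0. ]
[ 593.2 -249.8    5. ] [ 588.2 -249.     5. ]
```

```bash
python3 - <<'E'
from h import *
goto(471.5,-226,20,np.radians(-11.3))
E
```

```text
pose [ 422.  -218.9  200.8] [179.98  -0.    -9.53] F [ 0.2 -0.2 -1.1] spin first 1.77 deg then tx 49.9 ty -2.7 tz 180.8
```

```bash
python3 -m creep '[{"hand":0.5,"tx":0,"ty":0,"tz":0,"spin":1.8},{"hand":0.5,"tx":0.025,"ty":-0.0014,"tz":0.03,"spin":0},{"hand":0.5,"tx":0.025,"ty":-0.0013,"tz":0.03,"spin":0},{"hand":0.5,"tx":0,"ty":0,"tz":0.04,"spin":0},{"hand":0.5,"tx":0,"ty":0,"tz":0.03,"spin":0}]'; python3 -m creep '[{"hand":0.5,"tx":0,"ty":0,"tz":0.025,"spin":0},{"hand":0.5,"tx":0,"ty":0,"tz":0.015,"spin":0},{"hand":0.5,"tx":0,"ty":0,"tz":0.011,"spin":0},{"hand":0.5,"tx":0,"ty":0,"tz":0,"spin":0},{"hand":0.5,"tx":0,"ty":0,"tz":0,"spin":0}]'; python3 -m creep '[{"hand":0,"tx":0,"ty":0,"tz":0,"spin":0},{"hand":0,"tx":0,"ty":0,"tz":0,"spin":0},{"hand":0,"tx":0,"ty":0,"tz":0,"spin":0},{"hand":0,"tx":0,"ty":0,"tz":0,"spin":0},{"hand":0,"tx":0,"ty":0,"tz":0,"spin":0}]'
```

```text
time: 2.9
tool_pos: [471.5, -225.6, 69.1]
tcp_rot: [-3.141, 0.001, -0.199]
contact_force: [1.8, -0.5, 0.2]
grip_width: 46.0
finger_force: 0.0
time: 3.52
tool_pos: [472.5, -225.6, 20.4]
tcp_rot: [3.141, -0.001, -0.197]
contact_force: [0.2, 0.1, -0.1]
grip_width: 46.2
finger_force: 0.0
time: 4.15
tool_pos: [472.2, -225.3, 19.9]
tcp_rot: [3.141, -0.0, -0.197]
contact_force: [0.9, -0.1, 3.0]
grip_width: 17.9
finger_force: 30.0
```

```bash
python3 -m creep '[{"hand":0,"tx":0,"ty":0,"tz":-0.02,"spin":0},{"hand":0,"tx":0,"ty":0,"tz":-0.03,"spin":0},{"hand":0,"tx":0,"ty":0,"tz":-0.03,"spin":-5},{"hand":0,"tx":0,"ty":0,"tz":0,"spin":-5},{"hand":0,"tx":0,"ty":0,"tz":0,"spin":-5}]'; python3 - <<'E'
from h import *
goto(433.8,122.7,100,np.radians(3.78))
E
```

```text
time: 4.78
tool_pos: [472.0, -225.2, 99.9]
tcp_rot: [3.141, -0.0, 0.068]
contact_force: [0.3, 0.4, -2.1]
grip_width: 17.9
finger_force: 30.0
pose [ 472.  -225.2   99.9] [ 1.7999e+02 -1.0000e-02  3.9000e+00] F [ 0.3  0.4 -2.1] spin first 0.12 deg then tx -15.2 ty -349.7 tz -0.1
```

```bash
python3 -m creep '[{"hand":0,"tx":-0.003,"ty":-0.025,"tz":0,"spin":0},{"hand":0,"tx":-0.003,"ty":-0.04,"tz":0,"spin":0},{"hand":0,"tx":-0.003,"ty":-0.045,"tz":0,"spin":0},{"hand":0,"tx":-0.003,"ty":-0.045,"tz":0,"spin":0},{"hand":0,"tx":-0.003,"ty":-0.045,"tz":0,"spin":0}]'; python3 -m creep '[{"hand":0,"tx":0,"ty":-0.045,"tz":0,"spin":0},{"hand":0,"tx":0,"ty":-0.045,"tz":0,"spin":0},{"hand":0,"tx":0,"ty":-0.035,"tz":0,"spin":0},{"hand":0,"tx":0,"ty":-0.025,"tz":0,"spin":0},{"hand":0,"tx":0,"ty":0,"tz":0,"spin":0}]'
python3 - <<'E'
from h import *
c=cap('wrist','w3.png');goto(433.8,122.7,100,np.radians(3.78))
print(-np.array(c['R']).T@np.array(c['t']))
for k in key(c):print(k)
E
```

```text
time: 5.4
tool_pos: [443.6, -25.3, 99.5]
tcp_rot: [-3.142, 0.0, 0.065]
contact_force: [0.1, -0.0, -0.8]
grip_width: 18.0
finger_force: 30.0
time: 6.02
tool_pos: [433.9, 124.2, 99.5]
tcp_rot: [3.142, 0.001, 0.068]
contact_force: [-0.7, 0.0, -2.2]
grip_width: 18.0
finger_force: 30.0
pose [434.  123.3  99.5] [1.7998e+02 3.0000e-02 3.8400e+00] F [-0.5  0.4 -1.6] spin first 0.06 deg then tx -0.3 ty 0.6 tz -0.5
[513.58889184 129.98471061 241.40495853]
(162.0, ((284.0, 321.0), (6.0, 34.0), 90.0))
(1440.0, ((284.5, 266.5), (45.0, 39.0), 90.0))
```

View pics/w3.png

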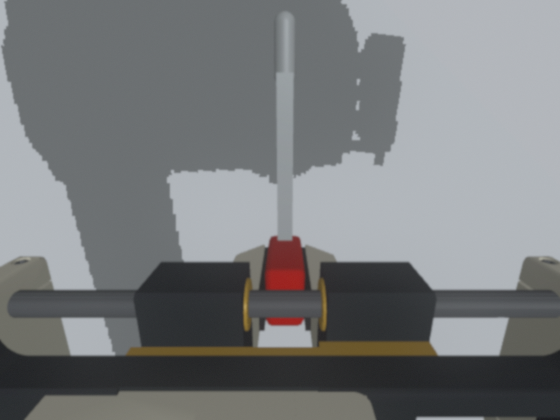

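The key hangs straight in the grip: the rod is vertical in the image and its tip is at (285,12). Now I check the tip position and the distance to the plate.

```bash
cat >> h.py <<'E'
B=np.array([688.2,139.5]);yb=np.radians(3.78)
def inbox(p):
    d=np.array(p[:2])-B;c,s=np.cos(yb),np.sin(yb);return np.array([c*d[0]+s*d[1],-s*d[0]+c*d[1]])
E
python3 - <<'E'
from h import *
c=cap('wrist')
t=ray(c,(285,12),84.5);print(t,inbox(t),inbox(get_obs()['tool_pos']))
E
python3 -m creep '[{"hand":0,"tx":0,"ty":0.0003,"tz":0.014,"spin":0},{"hand":0,"tx":0,"ty":0.0003,"tz":0.0135,"spin":0},{"hand":0,"tx":0,"ty":0,"tz":0,"spin":0},{"hand":0,"tx":0,"ty":0,"tz":0,"spin":0}]'
```

```text
[557.33405508 131.76581246  84.5       ] [-131.09113242    0.91005354] [-2.54575736e+02  1.32084074e-03]
time: 6.62
tool_pos: [434.5, 122.1, 72.3]
tcp_rot: [3.141, 0.0, 0.065]
contact_force: [0.2, 0.1, -1.2]
grip_width: 17.9
finger_force: 30.0
```

```bash
python3 -m creep '[{"hand":0,"tx":0.012,"ty":0,"tz":0,"spin":0},{"hand":0,"tx":0.012,"ty":0,"tz":0,"spin":0},{"hand":0,"tx":0.008,"ty":0,"tz":0,"spin":0},{"hand":0,"tx":0.006,"ty":0,"tz":0,"spin":0},{"hand":0,"tx":0.006,"ty":0,"tz":0,"spin":0}]'; python3 -m creep '[{"hand":0,"tx":0.008,"ty":0,"tz":0,"spin":0},{"hand":0,"tx":0.008,"ty":0,"tz":0,"spin":0},{"hand":0,"tx":0.008,"ty":0,"tz":0,"spin":0},{"hand":0,"tx":0.005,"ty":0,"tz":0,"spin":0},{"hand":0,"tx":0,"ty":0,"tz":0,"spin":0}]'; python3 -c "
from h import *
cap('scene','s2.png');c=cv2.imread('pics/s2.png')[120:290,180:430];cv2.imwrite('pics/s2c.png',cv2.resize(c,None,fx=3,fy=3))"
```

```text
time: 7.25
tool_pos: [478.5, 125.3, 72.1]
tcp_rot: [3.141, 0.0, 0.065]
contact_force: [-0.2, -0.2, 0.2]
grip_width: 17.9
finger_force: 30.0
time: 7.88
tool_pos: [507.5, 127.2, 72.1]
tcp_rot: [3.141, 0.0, 0.065]
contact_force: [-0.5, -1.0, -1.3]
grip_width: 17.9
finger_force: 30.0
```

View pics/s2c.png

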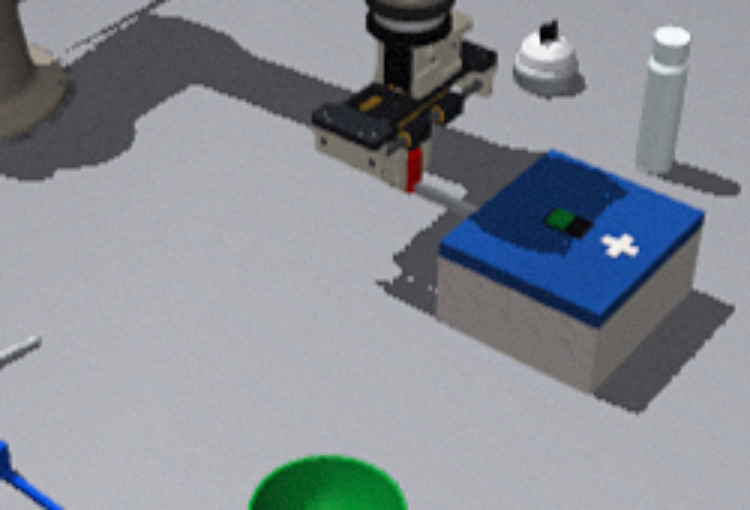

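The rod has entered the mouth (about 450,195 in the crop) without contact, and the green tab (560,218) is at the near end of its window. I advance to touch the plate.

```bash
python3 -m creep '[{"hand":0,"tx":0.004,"ty":0,"tz":0,"spin":0},{"hand":0,"tx":0.004,"ty":0,"tz":0,"spin":0},{"hand":0,"tx":0.003,"ty":0,"tz":0,"spin":0},{"hand":0,"tx":0.001,"ty":0,"tz":0,"spin":0},{"hand":0,"tx":0,"ty":0,"tz":0,"spin":0}]';  python3 -m creep '[{"hand":0,"tx":0.001,"ty":0,"tz":0,"spin":0},{"hand":0,"tx":0.001,"ty":0,"tz":0,"spin":0},{"hand":0,"tx":0,"ty":0,"tz":0,"spin":0}]'
```

```text
time: 8.55
tool_pos: [519.2, 127.9, 72.2]
tcp_rot: [3.141, 0.0, 0.065]
contact_force: [0.4, -0.4, -0.9]
grip_width: 17.7
finger_force: 30.0
time: 8.93
tool_pos: [521.2, 128.1, 72.2]
tcp_rot: [3.141, -0.0, 0.065]
contact_force: [0.1, 0.1, -1.4]
grip_width: 18.0
finger_force: 30.0
```

```bash
python3 -m creep '[{"hand":0,"tx":0.001,"ty":0,"tz":0,"spin":0},{"hand":0,"tx":0,"ty":0,"tz":0,"spin":0}]'
```

```text
time: 9.18
tool_pos: [522.3, 128.1, 72.2]
tcp_rot: [3.142, -0.0, 0.065]
contact_force: [-0.5, 0.1, -1.7]
grip_width: 18.0
finger_force: 30.0
```

```bash
python3 -m creep '[{"hand":0,"tx":0.001,"ty":0,"tz":0,"spin":0},{"hand":0,"tx":0,"ty":0,"tz":0,"spin":0}]'
```

```text
time: 9.43
tool_pos: [523.3, 128.2, 72.2]
tcp_rot: [3.142, -0.0, 0.065]
contact_force: [-0.4, 0.1, -1.5]
grip_width: 17.8
finger_force: 30.0
```

```bash
python3 -m creep '[{"hand":0,"tx":0.0007,"ty":0,"tz":0,"spin":0},{"hand":0,"tx":0,"ty":0,"tz":0,"spin":0}]'
```

```text
time: 9.68
tool_pos: [523.9, 128.3, 72.2]
tcp_rot: [3.142, -0.0, 0.065]
contact_force: [-0.1, 0.6, -1.1]
grip_width: 17.9
finger_force: 30.0
```

```bash
python3 -m creep '[{"hand":0,"tx":0.0007,"ty":0,"tz":0,"spin":0},{"hand":0,"tx":0,"ty":0,"tz":0,"spin":0}]'
```

```text
time: 9.93
tool_pos: [524.6, 128.3, 72.2]
tcp_rot: [3.141, -0.0, 0.065]
contact_force: [0.1, 0.1, -1.7]
grip_width: 17.7
finger_force: 30.0
```

```bash
python3 -m creep '[{"hand":0,"tx":0.0007,"ty":0,"tz":0,"spin":0},{"hand":0,"tx":0,"ty":0,"tz":0,"spin":0}]'
```

```text
time: 10.18
tool_pos: [525.2, 128.4, 72.1]
tcp_rot: [3.141, 0.0, 0.065]
contact_force: [-0.4, -0.3, -0.8]
grip_width: 18.0
finger_force: 30.0
```

```bash
python3 -m creep '[{"hand":0,"tx":0.0007,"ty":0,"tz":0,"spin":0},{"hand":0,"tx":0,"ty":0,"tz":0,"spin":0}]'
```

```text
time: 10.42
tool_pos: [525.4, 128.4, 72.0]
tcp_rot: [3.141, 0.001, 0.065]
contact_force: [-2.7, 0.0, -1.0]
grip_width: 17.8
finger_force: 30.0
```

Contact is at TCP x≈525.3, and stiffness is about 6 N/mm. I add a little preload and slide towards +y.

```bash
python3 -m creep '[{"hand":0,"tx":0.0004,"ty":0,"tz":0,"spin":0},{"hand":0,"tx":0,"ty":-0.001,"tz":0,"spin":0},{"hand":0,"tx":0,"ty":-0.001,"tz":0,"spin":0},{"hand":0,"tx":0,"ty":-0.001,"tz":0,"spin":0},{"hand":0,"tx":0,"ty":-0.001,"tz":0,"spin":0}]'
```

```text
time: 11.05
tool_pos: [525.4, 132.2, 71.9]
tcp_rot: [3.141, 0.002, 0.065]
contact_force: [-4.2, -3.1, -1.1]
grip_width: 17.5
finger_force: 30.0
```

```bash
python3 -m creep '[{"hand":0,"tx":0,"ty":-0.001,"tz":0,"spin":0},{"hand":0,"tx":0,"ty":-0.001,"tz":0,"spin":0},{"hand":0,"tx":0,"ty":-0.001,"tz":0,"spin":0}]'
```

```text
time: 11.42
tool_pos: [525.2, 135.1, 71.9]
tcp_rot: [3.141, 0.002, 0.065]
contact_force: [-4.3, -2.8, -1.0]
grip_width: 17.8
finger_force: 30.0
```

```bash
python3 -m creep '[{"hand":0,"tx":0,"ty":-0.001,"tz":0,"spin":0},{"hand":0,"tx":0,"ty":-0.001,"tz":0,"spin":0},{"hand":0,"tx":0,"ty":-0.001,"tz":0,"spin":0}]'
```

```text
time: 11.8
tool_pos: [525.0, 138.1, 71.9]
tcp_rot: [3.141, 0.002, 0.065]
contact_force: [-4.7, -2.7, -1.3]
grip_width: 18.0
finger_force: 30.0
```

```bash
python3 -m creep '[{"hand":0,"tx":0,"ty":-0.001,"tz":0,"spin":0},{"hand":0,"tx":0,"ty":-0.001,"tz":0,"spin":0},{"hand":0,"tx":0,"ty":-0.001,"tz":0,"spin":0}]'
```

```text
time: 12.18
tool_pos: [524.8, 141.1, 71.9]
tcp_rot: [3.141, 0.002, 0.065]
contact_force: [-4.7, -3.5, -1.7]
grip_width: 18.1
finger_force: 30.0
```

```bash
python3 -m creep '[{"hand":0,"tx":0,"ty":-0.001,"tz":0,"spin":0},{"hand":0,"tx":0,"ty":-0.001,"tz":0,"spin":0},{"hand":0,"tx":0,"ty":-0.001,"tz":0,"spin":0}]'
```

```text
time: 12.55
tool_pos: [524.6, 144.1, 71.9]
tcp_rot: [3.141, 0.002, 0.065]
contact_force: [-4.6, -2.7, -0.9]
grip_width: 18.0
finger_force: 30.0
```

```bash
python3 -m creep '[{"hand":0,"tx":0,"ty":-0.001,"tz":0,"spin":0},{"hand":0,"tx":0,"ty":-0.001,"tz":0,"spin":0},{"hand":0,"tx":0,"ty":-0.001,"tz":0,"spin":0}]'
```

```text
time: 12.92
tool_pos: [524.4, 147.1, 71.8]
tcp_rot: [3.141, 0.002, 0.065]
contact_force: [-4.4, -3.3, -1.1]
grip_width: 17.7
finger_force: 30.0
```

```bash
python3 -m creep '[{"hand":0,"tx":0,"ty":-0.001,"tz":0,"spin":0},{"hand":0,"tx":0,"ty":-0.001,"tz":0,"spin":0},{"hand":0,"tx":0,"ty":-0.001,"tz":0,"spin":0}]'
```

```text
time: 13.3
tool_pos: [524.2, 150.0, 71.9]
tcp_rot: [3.141, 0.002, 0.065]
contact_force: [-4.3, -3.1, -0.8]
grip_width: 18.2
finger_force: 30.0
```

```bash
python3 -m creep '[{"hand":0,"tx":0,"ty":-0.001,"tz":0,"spin":0},{"hand":0,"tx":0,"ty":-0.001,"tz":0,"spin":0},{"hand":0,"tx":0,"ty":-0.001,"tz":0,"spin":0}]'
```

```text
time: 13.68
tool_pos: [524.0, 153.1, 71.8]
tcp_rot: [3.141, 0.002, 0.065]
contact_force: [-5.1, -3.3, -1.3]
grip_width: 18.4
finger_force: 30.0
```

Nothing up to +25 mm, so the hole is on the -y side. I back off, return past the middle and press again.

```bash
python3 -m creep '[{"hand":0,"tx":-0.003,"ty":0,"tz":0,"spin":0},{"hand":0,"tx":0,"ty":0.008,"tz":0,"spin":0},{"hand":0,"tx":0,"ty":0.01,"tz":0,"spin":0},{"hand":0,"tx":0,"ty":0.008,"tz":0,"spin":0},{"hand":0,"tx":0,"ty":0.003,"tz":0,"spin":0}]'; python3 -m creep '[{"hand":0,"tx":0.0015,"ty":0,"tz":0,"spin":0},{"hand":0,"tx":0.001,"ty":0,"tz":0,"spin":0},{"hand":0,"tx":0.0005,"ty":0,"tz":0,"spin":0},{"hand":0,"tx":0,"ty":0,"tz":0,"spin":0}]'
```

```text
time: 14.3
tool_pos: [523.9, 123.4, 72.3]
tcp_rot: [3.142, -0.0, 0.064]
contact_force: [-0.0, -0.8, -0.7]
grip_width: 18.2
finger_force: 30.0
time: 14.8
tool_pos: [525.8, 124.6, 71.9]
tcp_rot: [3.141, 0.002, 0.066]
contact_force: [-4.3, -1.5, -0.1]
grip_width: 17.9
finger_force: 30.0
```

```bash
python3 -m creep '[{"hand":0,"tx":0,"ty":0.001,"tz":0,"spin":0},{"hand":0,"tx":0,"ty":0.001,"tz":0,"spin":0},{"hand":0,"tx":0,"ty":0.001,"tz":0,"spin":0}]'
```

```text
time: 15.18
tool_pos: [526.0, 121.9, 71.9]
tcp_rot: [-3.141, 0.002, 0.066]
contact_force: [-3.6, 1.9, -1.0]
grip_width: 17.6
finger_force: 30.0
```

```bash
python3 -m creep '[{"hand":0,"tx":0,"ty":0.001,"tz":0,"spin":0},{"hand":0,"tx":0,"ty":0.001,"tz":0,"spin":0},{"hand":0,"tx":0,"ty":0.001,"tz":0,"spin":0}]'
```

```text
time: 15.55
tool_pos: [527.8, 118.2, 72.4]
tcp_rot: [3.141, -0.002, 0.065]
contact_force: [-0.2, -1.8, -1.5]
grip_width: 17.8
finger_force: 30.0
```

The nose dropped in at y≈118.5: the x force vanished and the tool jumped forward. The side force says the centre lies a bit further in -y. I nudge it over and ease in.

```bash
python3 -m creep '[{"hand":0,"tx":0,"ty":0.001,"tz":0,"spin":0},{"hand":0,"tx":0.001,"ty":0,"tz":0,"spin":0},{"hand":0,"tx":0,"ty":0,"tz":0,"spin":0}]'
```

```text
time: 15.92
tool_pos: [528.6, 117.5, 72.4]
tcp_rot: [3.141, -0.001, 0.065]
contact_force: [-0.2, -1.0, -2.0]
grip_width: 18.0
finger_force: 30.0
```

```bash
python3 -m creep '[{"hand":0,"tx":0.001,"ty":0,"tz":0,"spin":0},{"hand":0,"tx":0.001,"ty":0,"tz":0,"spin":0},{"hand":0,"tx":0,"ty":0,"tz":0,"spin":0}]'
```

```text
time: 16.3
tool_pos: [530.1, 117.4, 72.0]
tcp_rot: [3.141, 0.0, 0.065]
contact_force: [-0.1, -2.2, -1.6]
grip_width: 18.1
finger_force: 30.0
```

```bash
python3 -m creep '[{"hand":0,"tx":0,"ty":0.0007,"tz":0,"spin":0},{"hand":0,"tx":0.001,"ty":0,"tz":0,"spin":0},{"hand":0,"tx":0.001,"ty":0,"tz":0,"spin":0},{"hand":0,"tx":0,"ty":0,"tz":0,"spin":0}]'
```

```text
time: 16.8
tool_pos: [532.5, 117.0, 72.3]
tcp_rot: [3.141, -0.001, 0.065]
contact_force: [-0.9, -2.6, -1.4]
grip_width: 17.7
finger_force: 30.0
```

```bash
python3 -m creep '[{"hand":0,"tx":0.001,"ty":0,"tz":0,"spin":0},{"hand":0,"tx":0.0015,"ty":0,"tz":0,"spin":0},{"hand":0,"tx":0.0015,"ty":0,"tz":0,"spin":0},{"hand":0,"tx":0,"ty":0,"tz":0,"spin":0}]'
```

```text
time: 17.3
tool_pos: [536.4, 117.2, 72.2]
tcp_rot: [3.141, -0.0, 0.065]
contact_force: [-0.8, -3.1, -1.5]
grip_width: 17.6
finger_force: 30.0
```

```bash
python3 -m creep '[{"hand":0,"tx":0,"ty":0.001,"tz":0,"spin":0},{"hand":0,"tx":0.0015,"ty":0,"tz":0,"spin":0},{"hand":0,"tx":0.0015,"ty":0,"tz":0,"spin":0},{"hand":0,"tx":0.0015,"ty":0,"tz":0,"spin":0},{"hand":0,"tx":0,"ty":0,"tz":0,"spin":0}]'
```

```text
time: 17.92
tool_pos: [540.9, 116.8, 72.3]
tcp_rot: [-3.142, -0.0, 0.065]
contact_force: [1.0, -0.3, -0.5]
grip_width: 17.8
finger_force: 30.0
```

```bash
python3 -m creep '[{"hand":0,"tx":0.0015,"ty":0,"tz":0,"spin":0},{"hand":0,"tx":0.0015,"ty":0,"tz":0,"spin":0},{"hand":0,"tx":0.0015,"ty":0,"tz":0,"spin":0},{"hand":0,"tx":0,"ty":0,"tz":0,"spin":0}]'
```

```text
time: 18.42
tool_pos: [545.1, 116.9, 72.1]
tcp_rot: [3.142, 0.0, 0.065]
contact_force: [-0.4, -0.2, -0.5]
grip_width: 17.7
finger_force: 30.0
```

```bash
python3 -m creep '[{"hand":0,"tx":0.0015,"ty":0,"tz":0,"spin":0},{"hand":0,"tx":0.0015,"ty":0,"tz":0,"spin":0},{"hand":0,"tx":0.0015,"ty":0,"tz":0,"spin":0},{"hand":0,"tx":0.0015,"ty":0,"tz":0,"spin":0}]'
```

```text
time: 18.92
tool_pos: [551.1, 117.3, 72.1]
tcp_rot: [3.141, 0.0, 0.065]
contact_force: [-2.0, 0.6, -0.9]
grip_width: 17.6
finger_force: 30.0
```

```bash
python3 -m creep '[{"hand":0,"tx":0.0015,"ty":0,"tz":0,"spin":0},{"hand":0,"tx":0.0015,"ty":0,"tz":0,"spin":0},{"hand":0,"tx":0.001,"ty":0,"tz":0,"spin":0}]'
```

```text
time: 19.3
tool_pos: [555.2, 117.6, 72.1]
tcp_rot: [3.142, 0.0, 0.065]
contact_force: [-2.7, 0.5, -1.0]
grip_width: 17.8
finger_force: 30.0
```

```bash
python3 -m creep '[{"hand":0,"tx":0.001,"ty":0,"tz":0,"spin":0},{"hand":0,"tx":0.001,"ty":0,"tz":0,"spin":0},{"hand":0,"tx":0,"ty":0,"tz":0,"spin":0}]'
```

```text
time: 19.68
tool_pos: [557.3, 117.7, 72.2]
tcp_rot: [3.142, -0.0, 0.065]
contact_force: [-1.6, 0.7, -1.8]
grip_width: 18.0
finger_force: 30.0
```

The bolt is moving with about 2 N of drag. I creep on to the stop at around 558.

```bash
python3 -m creep '[{"hand":0,"tx":0.001,"ty":0,"tz":0,"spin":0},{"hand":0,"tx":0,"ty":0,"tz":0,"spin":0}]'
```

```text
time: 19.92
tool_pos: [558.2, 117.7, 72.2]
tcp_rot: [3.142, -0.0, 0.065]
contact_force: [-2.2, 0.9, -1.9]
grip_width: 18.0
finger_force: 30.0
```

```bash
python3 -m creep '[{"hand":0,"tx":0.001,"ty":0,"tz":0,"spin":0},{"hand":0,"tx":0,"ty":0,"tz":0,"spin":0}]'
```

```text
time: 20.18
tool_pos: [558.4, 117.8, 72.1]
tcp_rot: [3.141, 0.002, 0.065]
contact_force: [-4.8, 0.3, -0.4]
grip_width: 18.1
finger_force: 30.0
```

```bash
python3 -m creep '[{"hand":0,"tx":0.0007,"ty":0,"tz":0,"spin":0},{"hand":0,"tx":0,"ty":0,"tz":0,"spin":0}]'; python3 -c "
from h import *
cap('top','t3.png');cap('scene','s3.png')
a=cv2.imread('pics/s3.png')[140:260,230:430];b=cv2.imread('pics/t3.png')[100:260,180:300]
C=np.zeros((600,790,3),np.uint8);C[:240,:400]=cv2.resize(a,(400,240));C[:520,405:785]=cv2.resize(b,(380,520));cv2.imwrite('pics/c3.png',C)"
```

```text
time: 20.42
tool_pos: [558.5, 117.8, 72.1]
tcp_rot: [3.141, 0.003, 0.065]
contact_force: [-7.7, -0.3, 1.7]
grip_width: 17.5
finger_force: 30.0
```

View pics/c3.png

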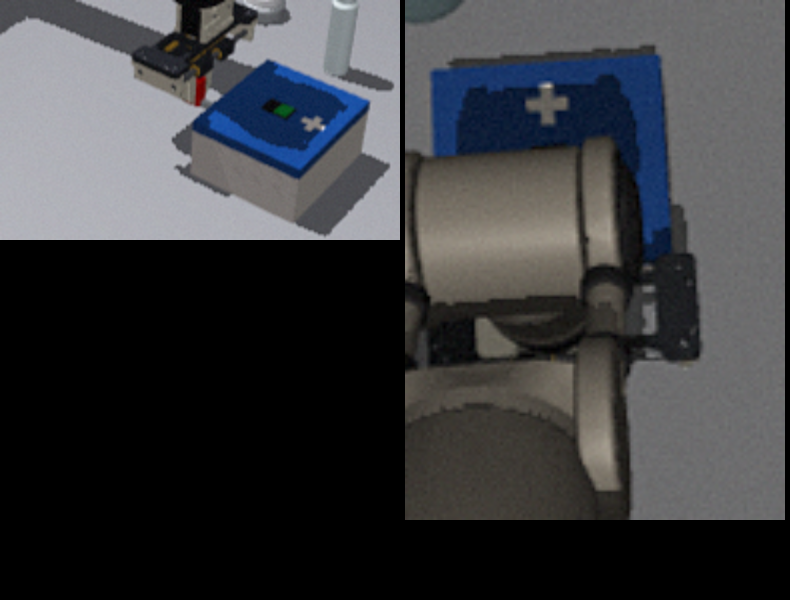

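The tab (285,111 in the left crop) is now at the far end of its window. I relax the push and lower the key onto the ledge.

```bash
python3 -m creep '[{"hand":0,"tx":-0.001,"ty":0,"tz":0.001,"spin":0},{"hand":0,"tx":0,"ty":0,"tz":0.0007,"spin":0},{"hand":0,"tx":0,"ty":0,"tz":0,"spin":0}]'
```

```text
time: 20.9
tool_pos: [558.4, 117.8, 70.5]
tcp_rot: [3.141, 0.001, 0.065]
contact_force: [-5.4, 0.8, 1.6]
grip_width: 18.0
finger_force: 30.0
```

```bash
python3 -m creep '[{"hand":0,"tx":0,"ty":0,"tz":0.0005,"spin":0},{"hand":0,"tx":0,"ty":0,"tz":0,"spin":0}]'
```

```text
time: 21.15
tool_pos: [558.4, 117.8, 70.0]
tcp_rot: [3.141, 0.001, 0.065]
contact_force: [-5.8, -1.2, 1.2]
grip_width: 18.1
finger_force: 30.0
```

```bash
python3 -m creep '[{"hand":0,"tx":-0.0005,"ty":0,"tz":0.0003,"spin":0},{"hand":0.3,"tx":0,"ty":0,"tz":0,"spin":0},{"hand":0.5,"tx":0,"ty":0,"tz":0,"spin":0},{"hand":0.5,"tx":0,"ty":0,"tz":0,"spin":0},{"hand":0.5,"tx":0,"ty":0,"tz":0,"spin":0}]'; python3 -m creep '[{"hand":0.5,"tx":0,"ty":0,"tz":-0.015,"spin":0},{"hand":0.5,"tx":0,"ty":0,"tz":-0.03,"spin":0},{"hand":0.5,"tx":0,"ty":0,"tz":-0.04,"spin":0},{"hand":0.5,"tx":-0.03,"ty":0,"tz":-0.04,"spin":0},{"hand":0.5,"tx":-0.05,"ty":0,"tz":-0.03,"spin":0}]'; python3 -m creep '[{"hand":0.5,"tx":-0.03,"ty":0,"tz":0,"spin":0},{"hand":0.5,"tx":0,"ty":0,"tz":0,"spin":0}]'; python3 -c "
from h import *
cap('wrist','w4.png');cap('scene','s4.png')
a=cv2.imread('pics/s4.png')[140:260,230:430];b=cv2.imread('pics/w4.png')
C=np.zeros((600,800,3),np.uint8);C[:240,:400]=cv2.resize(a,(400,240));C[:300,400:]=cv2.resize(b,(400,300));C[300:600,:400]=cv2.resize(cv2.imread('pics/s4.png'),(400,300));cv2.imwrite('pics/c4.png',C)"
```

```text
time: 21.78
tool_pos: [558.6, 117.8, 69.7]
tcp_rot: [3.142, -0.0, 0.065]
contact_force: [-0.7, -1.2, -0.9]
grip_width: 45.4
finger_force: 0.0
time: 22.4
tool_pos: [478.9, 112.5, 227.3]
tcp_rot: [3.142, -0.004, 0.065]
contact_force: [0.3, 0.6, 1.3]
grip_width: 45.7
finger_force: 0.0
time: 22.65
tool_pos: [447.3, 110.7, 226.4]
tcp_rot: [3.142, -0.002, 0.066]
contact_force: [0.8, -0.1, -0.3]
grip_width: 46.1
finger_force: 0.0
```

View pics/c4.png

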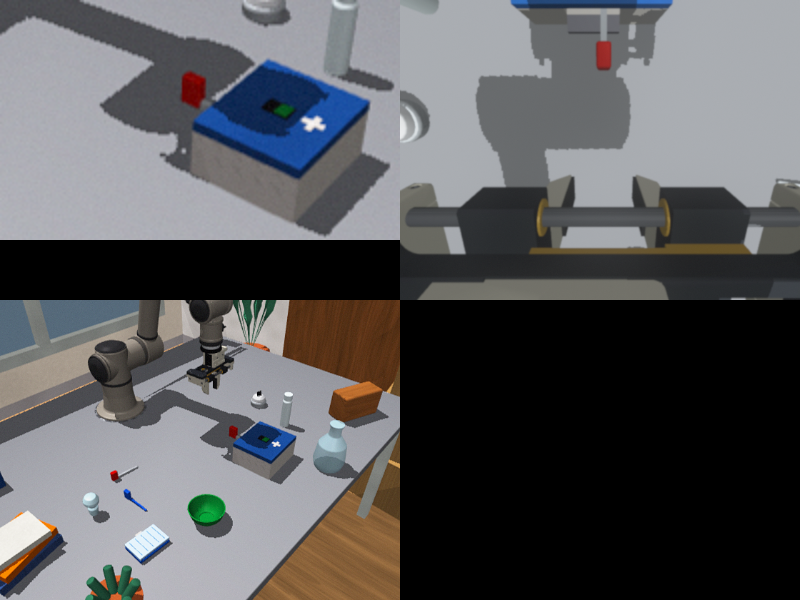

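The key sits in the box with its handle outside (190,88 in the crop), the tab is at the far end (285,111), the gripper is clear and the other things have not moved. I hand the job in.

```bash
python3 -c "
from plant import close_job
print(close_job())"
```

```text
the job is handed in; nothing more can be done
None
```

The box is unlocked: the key is fully home and left in the keyhole with the green tab at the far end of its window, the highest measured push was about 8 N, the other things did not move, and the job was handed in at about 23 s.

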